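# Lock the quarter-turn stop into the feed stage, crank it to the mark and clamp it

### The job

Get the screw-driven feed stage ready for the next specimen: lower the hammer-head stop into the slot of the carriage, turn it a quarter turn so that its head catches under the lips, and let go of it. Then turn the handwheel clockwise, as by pushing a spoke round, until the carriage's pointer stands in line with the tooth of the index clip on the ruler, and last swing the clamp lever at the left end clockwise, fully round to its stop, to lock the setting. Do not shift or knock over the vial, the beaker and the timer that stand round the stage.

Things in the scene. Friction and masses are not known exactly. Their poses are not given: they have to be found in the camera images.
- stage: Fixed aluminium feed stage, base plate 100 x 370 x 8 mm. Its frame: +y runs along it from the handwheel (right end) to the clamp lever (left end), -x is the robot's side, z up. Origin on the bench, mid-width, 165 mm from the right end. A 14 mm wide ruler (top 18 mm above the bench) lies along the robot's side. All points have these axes unless they turn with a part.
- stop_bolt: Loose hammer-head stop, 70 g, standing on its head. Origin mid-underside of the head, z up. From below: oblong steel head 30 (x) x 13 (y) x 6 mm high; neck 12 mm across to z = 14 mm; flange 30 mm across, z = 14 to 19 mm; black wing grip 34 mm long (x, parallel to the head), 12 mm thick (y), z = 19 to 51 mm, to be pinched across its thickness.
- slot (a point): Middle of the carriage's slot at the top of its lips, 45 mm above the bench; moves along y with the carriage (66 x 80 mm). Slot along y, 80 mm long, 20 mm wide, lips 5 mm thick; channel below 46 mm wide, 12 mm high. Seated, the flange rests on the lips and the stop's origin is 14 mm below this point. Caught: turned 90 degrees either way, head across the slot (stop's x along this x).
- pointer (a point): Tip line of the carriage's pointer: a dark blade 2 mm wide that stands out from the middle of the carriage's robot side over the ruler, 22 mm above the bench.
- mark (a point): The mark: top of the ruler under the 2.5 mm wide tooth of the dark steel index clip (14 mm wide), fixed on the ruler at its robot side; 18 mm above the bench. The pointer is at the mark when its y in this frame (stage axes) is 0. The pointer starts to the right of it (y negative, by 15 to 52 mm).
- handwheel (a joint): Angle of the handwheel, rad, growing clockwise seen from above (0 to 16.7; starts between 0 and 3). It drives the screw: each turn moves the carriage 30 mm to the left (stage +y), 4.77 mm per rad. It needs about 0.1 N m and stays where it is left; the carriage resists some 20 N if pushed itself.
- wheel_hub (a point): On the handwheel's vertical axis at the rim's top, 70 mm above the bench. Rim 140 mm across, 8 mm thick, 10 mm high; hub 28 mm across, 6 mm higher; three spokes 12 mm wide. The openings between spokes span radius 14 to 62 mm: shut fingers dip in behind a spoke and push. Below them is room down to 22 mm above the bench, save a gear box 34 x 40 mm under the hub, top 36 mm.
- wheel_spoke (a point): Middle of one of the three spokes (38 mm from the axis) at its top, 70 mm above the bench; turns with the wheel. The other two are 120 and 240 degrees further round.
- clamp_lever (a joint): Angle of the clamp lever, rad: at 0 it points 45 degrees between the stage's -x (the robot) and +y (left); it grows as the lever swings clockwise seen from above, away from the robot, to its end stop at 1.3. It starts between 0 and 0.3. It turns with about 0.06 N m and stays where it is left. It is pushed from its robot side.
- lever_hinge (a point): On the vertical axis of the clamp lever, 48 mm above the bench; the lever's hub is 24 mm across and stands on a grey block 64 x 30 mm (x, y), 38 mm high.
- lever_ball (a point): Centre of the black ball (18 mm across) at the end of the lever's 10 mm thick rod, 74 mm from the lever's axis and 50 mm above the bench.
- eyepieces (a point): Foremost point of the eyepieces of the microscope behind the stage (a second one stands 330 mm to its left, equally far forward); fixed, at 370 to 420 mm above the bench. A wrist above the work must stay on the robot's side of them; its path from right to left too.
- vial: Bystander, loose: sample vial with red cap, 25 mm across, 55 mm high, standing on the bench. Origin under its middle.
- small_beaker: Bystander, loose: clear empty beaker, 53 mm across, 68 mm high. Origin under its middle.
- kitchen_timer: Bystander, loose: white bench timer, 62 x 62 x 22 mm, lying flat. Origin under its middle.

How it is judged:
On the way, in this order (a step that is already met when the one before it is completed fails the run):
1. the stop's head is through the slot, below the lips (x of stop_bolt in the frame of slot between -0.008 and 0.008 m and y of stop_bolt in the frame of slot between -0.036 and 0.036 m and z of stop_bolt in the frame of slot between -0.0185 and -0.0105 m), for 0.1 s.
2. the stop has been turned a quarter turn (within 20 degrees) in the slot, upright, and let go of (all of step 1 and angle between the x axis of stop_bolt and the x axis of slot, either way round below 0.35 rad and angle between stop_bolt's own z axis and vertical below 0.15 rad and contact force between stop_bolt and the fingers below 0.1 N), for 0.2 s.
3. the carriage's pointer is at the mark (within 2.5 mm along the ruler), with the stop still caught (all of step 1 and angle between the x axis of stop_bolt and the x axis of slot, either way round below 0.35 rad and angle between stop_bolt's own z axis and vertical below 0.15 rad and y of pointer in the frame of mark between -0.0025 and 0.0025 m), for 0.2 s.
4. the clamp lever is fully round (beyond 1.12 of 1.3 rad), with the pointer still at the mark (all of step 3 and value of joint clamp_lever above 1.12 rad), for 0.2 s.
At the end, for the whole second after the job is handed in: The stop stands upright in the carriage's slot, its head below the lips and across the slot (within 20 degrees); the pointer is within 2.5 mm of the mark along the ruler; the clamp lever is beyond 1.12 of 1.3 rad; wheel and stop are at rest (all of step 4 and velocity of joint handwheel between -0.05 and 0.05 rad/s and linear speed of stop_bolt below 0.02 m/s); the robot touches nothing.
It fails at once if the vial is shifted by more than 40 mm or knocked over (distance of vial from where it was at the start of the episode above 0.04 m or angle between vial's own z axis and vertical above 0.5 rad).
It fails at once if the beaker is shifted by more than 40 mm or knocked over (distance of small_beaker from where it was at the start of the episode above 0.04 m or angle between small_beaker's own z axis and vertical above 0.5 rad).
It fails at once if the timer is shifted by more than 40 mm or knocked over (distance of kitchen_timer from where it was at the start of the episode above 0.04 m or angle between kitchen_timer's own z axis and vertical above 0.5 rad).
It also fails if it takes over 69 s, if anything falls off the work surface, if the arm or the gripper's body presses on something with over 40 N, if the wrist force passes 120 N, or if a joint passes its speed limit or range.

### The arm

A 6-joint arm with a two-finger parallel gripper is mounted at the origin on a cart in front of the work surface, level with it; the furniture and walls round the work are solid. World frame = base frame: x ahead of the robot, y to its left, z up, the work surface at z = 0. Lengths are in m, angles in rad, forces in N, time in s.
With the tool pointing down it reaches from about 0.3 to 0.775 m from the base axis. Payload 14.6 kg.
Tool frame: the origin (TCP) lies on the centre line of the jaws, within the pads' length; the fingertips stand ctrl.tcp_to_tips ahead of it and the grasp point (between the pads) lies 2 mm behind it (ctrl.tcp_to_tips is the distance from the TCP to the fingertips, in m); z points along the fingers, y is the line along which they close (so a half turn about z gives the same grasp; the last joint's range is limited). The gripper opens to 94 mm and grips with 3 to 60 N. Pads are 16 mm wide; open, the fingers measure 119 mm over their backs; the gripper's body (75 mm by 177 mm) begins 78 mm behind the grasp point.
Start: joints at [-1.294, 0.3, 1.521, -0, 1.321, -0.067], TCP at [0.185, -0.518, 0.222] pointing down, gripper open.
Joint ranges: [-3.03, 3.03], [-0.79, 2.21], [0.23, 2.52], [-1.04, 4.18], [0, 3.07], [-2.55, 2.55]. Speed limits (rad/s): [2.22, 2.22, 2.57, 3.14, 3.14, 3.14].

### API

Orientations are given as [roll, pitch, yaw] about the fixed x, y, z axes, in that order (R = Rz(yaw) Ry(pitch) Rx(roll)).
In Python, from station import telemetry, viewer, hand_in, ctrl gives the robot as it stands.
- The arm moves only by the tool step_arm, never from a script. Its argument "plan" is a list of rows, each an object of numbers: "dx", "dy", "dz": the shift along the tool's x, y, z scaled (see below); "rx", "ry", "rz": the turn, a rotation vector about the tool's x, y, z scaled (see below); "claw": the closure, from 0 (fully open) to 1 (shut). In form: [{"dx": .., "dy": .., "dz": .., "rx": .., "ry": .., "rz": .., "claw": ..}, ...]. A call has 1 to 10 rows; each row shifts and turns the commanded pose from where the row before left it, along the tool's axes as they then stand; what a row does not reach is not made up. The controller multiplies each number of a shift by 0.1 m and each number of a turn by 90 degrees. A row lasts 1/10 s, in which the tool goes at most 50 mm and 8.59 degrees, less where a joint would pass 70% of its speed; a pose out of reach is approached as far as the arm can. A call with a number of a shift or a turn outside -1 to 1 is refused whole. A call with a gripper value outside its range is refused whole. The fingers move at their own pace and stop on an object; "grip_force" is the grip in N (left out, the last holds). Time passes only in rows, so rows that do not move let the fingers close. It gives the time, the measured TCP pose, the force, the opening and the grip force at its end, in the units of the state.
- telemetry.get_obs(): the state, without advancing time (a new reading comes with each control period).
- viewer.camera(name): name is "scene" or "top"; returns a dict with "img" (400x640x3 uint8, red, green, blue), "z_map" (400x640 float32, m along the optical axis (not along the pixel's ray), 0 where there is no reading), "fx", "fy", "cx", "cy" (pixels), "R" (3x3) and "t" (3): a world point X has camera coordinates R X + t. Camera axes: x right, y down, z forward; pixel columns grow to the right and rows downward; lengths in m; the calibration is good to about 2 mm. A picture is of the moment at which its call begins.
- hand_in(): hands the job in; it is judged then, once.
Trained networks look in a picture, given as the dict that the camera call returned (one of the last four; its "shot" number tells which), for a name from the list of things; names that differ only in an ending like _2 or _b are one class to them, and where a whole thing is asked for, a point or a joint stands for the part that bears it (a point fixed in the world has none). Each returns a list of dicts, best first, with "score" (0 to 1); they miss things now and then, are a little off and sometimes report something else, mostly with a low value. They report only what shows in the picture. A call takes as long as a camera call.
- viewer.recognise(target, picture): "rect" ([left, top, right, bottom] in pixels, round what is visible of it).
The state is a dict: "time_s": time; "qpos": joint angles; "joint_vel": joint speeds; "tau": joint torques, N m; "ee_pos": TCP position; "eef_rot": TCP orientation; "force": force on the tool from outside, world axes, zero at the start; "moment": the same for the moment, N m; "grip_width": finger opening in m; "grip_force": force on a finger pad.
Only numpy, scipy, OpenCV 4.12 (cv2) and the standard library are available. Lean on these libraries where they do the work, as an engineer would, in place of code of your own. Each camera call takes 0.05 s, during which the arm holds its last target. There are 200 camera calls.

## Working session

There is one attempt and no reset: what is moved stays moved. The work goes in short steps, Python scripts to look and compute and a tool call to move; the robot and the scene stay as the last step left them, time stands still between calls to the robot, and variables do not carry over. Pictures are saved under pics/ and viewed, at most 10 in all, crops included, and the job is handed in when it is done.

Besides the shell and the picture viewer there is one more tool, called after "Call:" by a JSON object that holds its "op" and its "data", one argument or row to a line. step_arm: Moves the arm, as the interface text tells. Shifts and turns lie within -1 to 1; 1 stands for 0.1 m of shift or 90 degrees of turn. Its arguments: {"type":"object","properties":{"plan":{"type":"array"},"grip_force":{"type":"number"}},"required":["plan"]}

```bash
mkdir -p pics
cat > h.py <<'E'
from station import telemetry, viewer, hand_in, ctrl
import numpy as np, cv2
def px2w(c,u,v,z):
    "pixel to world on plane z"
    R=np.array(c["R"]);t=np.array(c["t"]);o=-R.T@t
    d=R.T@np.array([(u-c["cx"])/c["fx"],(v-c["cy"])/c["fy"],1]);return o+d*(z-o[2])/d[2]
def w2px(c,X):
    p=np.array(c["R"])@X+c["t"];return p[0]/p[2]*c["fx"]+c["cx"],p[1]/p[2]*c["fy"]+c["cy"]
def cloud(c):
    v,u=np.mgrid[:400,:640];z=c["z_map"]
    P=np.stack([(u-c["cx"])/c["fx"]*z,(v-c["cy"])/c["fy"]*z,z],-1)-c["t"]
    return P@np.array(c["R"])
def save(n,img): cv2.imwrite("pics/"+n,cv2.cvtColor(img,cv2.COLOR_RGB2BGR))
E
python3 - <<'E'
from h import *
np.set_printoptions(precision=4,suppress=True)
o=telemetry.get_obs();print(o["time_s"],o["ee_pos"],o["eef_rot"],ctrl.tcp_to_tips)
for n in("top","scene"):
    c=viewer.camera(n);save(n+"0.png",c["img"]);P=cloud(c)
    print(n,"cam at",-np.array(c["R"]).T@c["t"],"fx",c["fx"])
    for t in["stage","stop_bolt","slot","pointer","mark","wheel_hub","wheel_spoke","lever_ball","lever_hinge","vial","small_beaker","kitchen_timer"]:
        for r in viewer.recognise(t,c)[:2]:
            x=r["rect"];u,v=(x[0]+x[2])/2,(x[1]+x[3])/2
            print(t,round(r["score"],2),np.round(x,1),P[int(v),int(u)])
E
```

```text
0.0 [ 0.1853 -0.5176  0.2219] [-3.1405 -0.0001  0.3438] 0.017
top cam at [ 0.4319 -0.0526  1.8084] fx 497.5442436364623
stage 0.73 [255.4 207.5 364.5 248.5] [0.4853 0.0216 0.0193]
stop_bolt 0.59 [229.3 236.2 239.4 239.3] [0.4508 0.286  0.0453]
slot 0.95 [296.4 219.9 322.1 239.4] [0.4813 0.0211 0.0316]
pointer 0.73 [293.9 222.  323.3 239.3] [0.4778 0.0247 0.0299]
mark 0.64 [253.8 205.3 364.4 249.8] [0.4886 0.0214 0.0262]
wheel_hub 0.96 [326.3 209.3 368.2 246.2] [ 0.4881 -0.113   0.0711]
wheel_hub 0.62 [295.1 219.3 322.7 240.4] [0.4813 0.0247 0.0313]
wheel_spoke 0.93 [330.9 206.4 363.9 246.7] [ 0.4916 -0.113   0.0709]
lever_ball 0.49 [250.6 227.3 271.4 249.4] [0.4479 0.1887 0.056 ]
vial 0.65 [330.2 209.6 370.8 247.3] [ 0.4846 -0.1234  0.0739]
small_beaker 0.66 [408.6 223.5 426.9 233.3] [ 0.4884 -0.3683  0.0035]
kitchen_timer 0.76 [402.5 180.2 423.6 205.6] [ 0.6173 -0.3519  0.0217]
scene cam at [-0.2572  1.0742  1.0245] fx 505.1125312200615
stage 0.94 [286.3 227.4 371.2 309.3] [0.4748 0.0304 0.0408]
stage 0.53 [331.  225.7 372.9 252.3] [ 0.4861 -0.1135  0.0698]
stop_bolt 0.58 [276.7 311.5 288.9 332.3] [0.44   0.2924 0.0323]
slot 0.77 [314.4 255.6 347.6 278.2] [0.4685 0.0232 0.0474]
pointer 0.95 [310.9 256.2 346.6 278.4] [0.4893 0.0099 0.0255]
mark 0.4 [313.9 254.8 345.  277.6] [0.4876 0.0069 0.0285]
mark 0.25 [286.  226.1 375.9 309.4] [0.4702 0.0261 0.0444]
wheel_hub 0.97 [328.  225.6 369.7 250.8] [ 0.4954 -0.1091  0.0721]
wheel_spoke 0.81 [334.5 224.7 371.1 251.4] [ 0.4824 -0.1134  0.0754]
lever_ball 0.7 [300.5 284.6 310.4 304.9] [0.4452 0.184  0.0535]
lever_hinge 0.6 [298.8 281.8 307.8 306.6] [0.4496 0.1878 0.0537]
small_beaker 0.69 [379.  205.  394.4 228.5] [ 0.4822 -0.3382  0.0532]
small_beaker 0.46 [313.4 254.4 345.  277.4] [0.4924 0.0002 0.0262]
kitchen_timer 0.57 [378.4 204.3 394.2 227. ] [ 0.4884 -0.3494  0.0497]
```

View pics/top0.png

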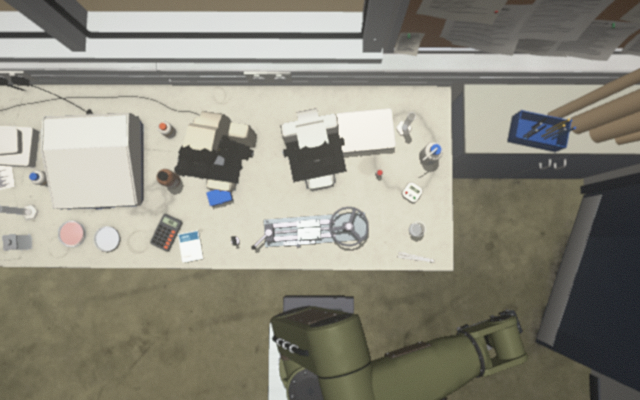

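View pics/scene0.png

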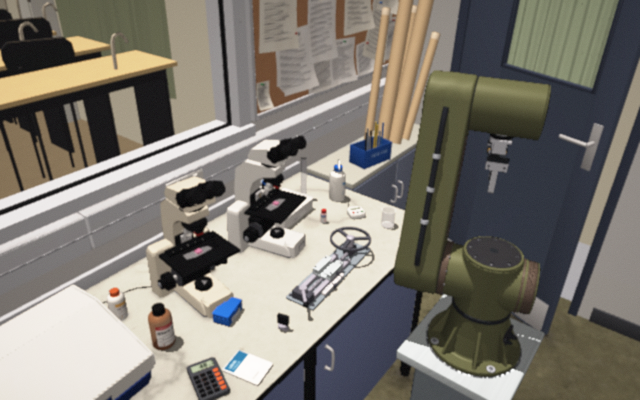

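The top view shows the stage at about (310,230) with the wheel at (348,228). The stop is at (235,241), the vial at (379,173), the timer at (411,191) and the beaker at (416,231). I'll look closer at the stage in crops.

Run:
```python
from h import *
c=viewer.camera("top");s=viewer.camera("scene")
np.savez("t.npz",**c);np.savez("s.npz",**s)
a=cv2.resize(c["img"][200:256,222:378],None,fx=5,fy=5,interpolation=cv2.INTER_CUBIC)
b=cv2.resize(s["img"][222:334,272:376],None,fx=5,fy=5,interpolation=cv2.INTER_CUBIC)
save("a.png",a);save("b.png",b)
```

```text
(no output)
```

View pics/a.png

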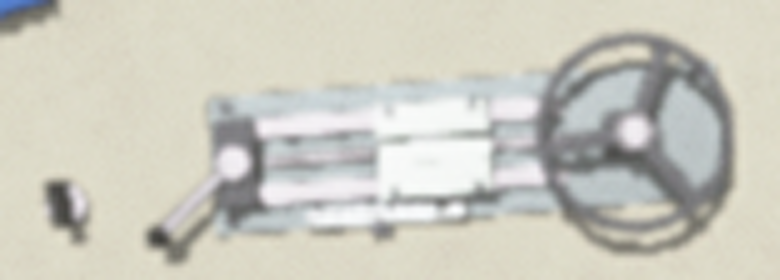

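View pics/b.png

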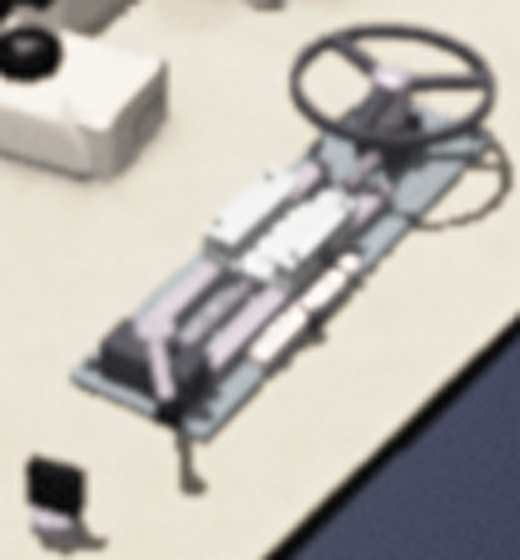

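The crops give, in crop pixels:
- Wheel hub (634,131).
- Lever hub (233,162) and ball (158,237).
- Carriage x 377–490.
- Index clip (384,232).
- Stop's black grip (62,202), leaning about 18°.

The carriage slot shows as a dark line, which is its shadow edge. Next I'll fit silhouettes.

Run:
```python
from h import *
from scipy.optimize import minimize
np.set_printoptions(precision=4,suppress=True)
t=dict(np.load("t.npz"));s=dict(np.load("s.npz"))
W=lambda x,y,z:px2w(t,222+(x+.5)/5-.5,200+(y+.5)/5-.5,z)
for n,x,y,z in[("hub",634,131,.076),("leverhub",233,162,.056),("ball",158,237,.055),("TL",209,98,.008),("BL",222,235,.008),("TR~",545,73,.008),("BR~",545,208,.008),
 ("car TL",377,101,.045),("car TR",488,95,.045),("car BL",377,197,.045),("car BR",490,192,.045),("clip",384,232,.018)]: print(n,W(x,y,z))
P=cloud(t).reshape(-1,3)
def seg(n,m):
    q=P[m];r=cv2.minAreaRect((q[:,:2]*1000).astype(np.float32));print(n,len(q),r,np.median(q[:,2]))
box=(abs(P[:,0]-.485)<.06)&(abs(P[:,1]-.02)<.06)
seg("carriage",box&(P[:,2]>.038)&(P[:,2]<.055))
w=(np.hypot(P[:,0]-.49,P[:,1]+.113)<.085)&(P[:,2]>.062)&(P[:,2]<.073)
seg("wheel",w)
for n,(u,v) in dict(vial=(379,173),timer=(411,191),beaker=(416,231)).items():print(n,px2w(t,u,v,.03))
# bolt grip silhouettes
B=lambda p:np.array([[p[0]+a*17e-3*np.cos(p[2])-b*6e-3*np.sin(p[2]),p[1]+a*17e-3*np.sin(p[2])+b*6e-3*np.cos(p[2]),z] for a in(-1,1) for b in(-1,1) for z in(.019,.051)])
S=8;ims=[]
for c,(u0,v0,u1,v1) in((t,(225,228,246,252)),(s,(272,306,294,336))):
    g=cv2.resize(c["img"][v0:v1,u0:u1].astype(np.float32).max(2),None,fx=S,fy=S,interpolation=cv2.INTER_CUBIC)
    ims.append((c,u0,v0,(g<95)));
def cost(p):
    e=0
    for c,u0,v0,m in ims:
        h=cv2.convexHull(np.array([[(a-u0+.5)*S-.5,(b-v0+.5)*S-.5] for a,b in(w2px(c,X) for X in B(p))],np.float32))
        k=np.zeros(m.shape,np.uint8);cv2.fillConvexPoly(k,np.round(h*16).astype(int),1,shift=4)
        e+=1-(m&(k>0)).sum()/(m|(k>0)).sum()
    return e
for y0 in(-.4,0,.3,.7):
    r=minimize(cost,[.448,.286,y0],method="Nelder-Mead",options=dict(initial_simplex=[[.448,.286,y0],[.456,.286,y0],[.448,.294,y0],[.448,.286,y0+.3]]));print("bolt",r.x,r.fun)
```

```text
hub [ 0.4922 -0.1177  0.076 ]
leverhub [0.4691 0.1637 0.056 ]
ball [0.4161 0.2157 0.055 ]
TL [0.5163 0.1878 0.008 ]
BL [0.4175 0.1766 0.008 ]
TR~ [ 0.5361 -0.0557  0.008 ]
BR~ [ 0.4386 -0.0563  0.008 ]
car TL [0.5133 0.0634 0.045 ]
car TR [ 0.518  -0.0153  0.045 ]
car BL [0.4454 0.0626 0.045 ]
car BR [ 0.4495 -0.0173  0.045 ]
clip [0.4206 0.0591 0.018 ]
carriage 261 ((480.0346374511719, 22.87472152709961), (65.75504302978516, 79.10017395019531), 4.73325777053833) 0.04442846333323379
wheel 349 ((492.04913330078125, -118.37603759765625), (135.69326782226562, 136.29571533203125), 45.49504852294922) 0.06782501770363938
vial [ 0.6844 -0.229   0.03  ]
timer [ 0.62   -0.3434  0.03  ]
beaker [ 0.4769 -0.36    0.03  ]
bolt [ 0.4413  0.2878 -0.1639] 0.9207294744319726
bolt [ 0.4423  0.2874 -0.1711] 0.922991025516114
bolt [ 0.4404  0.2878 -0.162 ] 0.9249435515357246
bolt [0.4406 0.2893 0.6729] 0.9793014411863344
```

Run:
```python
from h import *
t=dict(np.load("t.npz"));s=dict(np.load("s.npz"))
print(t["img"].max(2)[232:250,226:246]);print(s["img"].max(2)[310:333,274:294])
P=cloud(t);print(np.round(P[232:250,228:244,2]*1000).astype(int))
```

```text
[[221 221 222 222 220 220 222 221 220 221 221 222 222 221 223 221 223 220
  221 220]
 [220 221 221 220 220 221 222 221 222 220 222 221 222 221 222 223 220 221
  220 221]
 [220 222 221 220 222 223 224 221 223 222 223 221 221 222 223 221 223 220
  219 220]
 [221 222 221 224 222 210 202 198 198 203 212 221 222 223 221 221 221 220
  221 219]
 [223 221 222 220 202 168 142 134 135 154 192 214 220 224 223 222 222 220
  221 219]
 [221 221 220 219 191 135  93  81  88 133 194 214 213 221 222 222 221 221
  221 222]
 [220 221 222 220 197 137  87  75  78 129 200 223 209 209 222 221 221 222
  221 220]
 [221 220 221 220 200 144  98  81  72 108 177 221 216 207 217 221 221 221
  220 219]
 [221 220 220 216 200 160 109  85  72  87 154 226 227 199 209 221 220 219
  221 221]
 [220 220 221 221 215 189 129  88  77  82 149 216 218 188 204 221 222 221
  221 220]
 [221 221 221 223 222 200 139  90  75  79 140 202 194 175 206 222 222 219
  222 222]
 [219 222 220 223 220 195 140  95  78  76 122 166 157 160 205 223 222 221
  221 221]
 [222 220 221 222 221 203 155 111  93  83  96 122 135 168 209 221 222 221
  220 
[... 2893 characters left out ...]
  16  16   3  -3  -2   3  -4]
 [ -4   5  -1  48  49  47  42  39  21  22  15  -3  -1  -6  -3  -2]
 [ -2   5  -2  12  51  49  52  37  25  21  20  -6   0  -4   0  -2]
 [  4  -7   2  16  53  47  45  46  27  12  18  -5  -3   5  -3  -4]
 [ -7  -5  -7  -6  51  48  54  49  36  15  -1  -6  -1   4   2  -6]
 [ -1  -3   1  -4  51  48  56  46  35   8 -10  -5  -6   4  -6  -5]
 [ 10  -6   0   6   1  53  38  28  -4  -2 -15   5   5   1  -2  12]
 [ -1   1  -2  -6   5  -5   2   5  -4   9   5  -3   2  -1  -3  -3]
 [ -1  -2  -3  -4   3  -6  -3   0  -1  -2   5   4   3   0  -4  -2]
 [ -6  -9  -3   0   4 -11  -2  -4   0   3 -15  -9  -4   1   3   5]
 [  2  10   2  -8  -2  -3  -3   2  -7   2 -11   1  -4  -1  -3  -4]]
```

```bash
cat > boltfit.py <<'E'
from h import *
from scipy.optimize import minimize
t=dict(np.load("t.npz"));s=dict(np.load("s.npz"))
B=lambda p:np.array([[p[0]+a*17e-3*np.cos(p[2])-b*6e-3*np.sin(p[2]),p[1]+a*17e-3*np.sin(p[2])+b*6e-3*np.cos(p[2]),z] for a in(-1,1) for b in(-1,1) for z in(.019,.051)])
S=8;ims=[]
for c,(u0,v0,u1,v1),th in((t,(225,228,246,252),148),(s,(270,306,294,327),110)):
    g=c["img"][v0:v1,u0:u1].astype(np.float32).max(2)
    if c is t: g[17:]=220; g[16,10:]=220; g[15,11:]=220;g[14:,12:]=220
    else: g[18:]=230; g[16:,16:]=230
    g=cv2.resize(g,None,fx=S,fy=S,interpolation=cv2.INTER_CUBIC)
    ims.append((c,u0,v0,(g<th)))
def cost(p,full=0):
    e=[]
    for c,u0,v0,m in ims:
        h=cv2.convexHull(np.array([[(a-u0+.5)*S-.5,(b-v0+.5)*S-.5] for a,b in(w2px(c,X) for X in B(p))],np.float32))
        k=np.zeros(m.shape,np.uint8);cv2.fillConvexPoly(k,np.round(h*16).astype(int),1,shift=4)
        e.append(1-(m&(k>0)).sum()/(m|(k>0)).sum())
    return e if full else sum(e)
for y0 in(-.3,.1,.4,.8):
    r=minimize(cost,[.445,.286,y0],method="Nelder-Mead",options=dict(initial_simplex=[[.445,.286,y0],[.453,.286,y0],[.445,.294,y0],[.445,.286,y0+.3]]));print("bolt",r.x,cost(r.x,1))
P=cloud(t)[228:252,225:246].reshape(-1,3);P=P[P[:,2]>.042];print(len(P),P.mean(0),np.degrees(np.linalg.eigh(np.cov(P[:,:2].T))[1]),cv2.minAreaRect((P[:,:2]*1000).astype(np.float32)))
E
python3 boltfit.py
```

```text
bolt [0.43965951 0.28959377 0.02027316] [np.float64(0.31244153414405984), np.float64(0.36042944785276076)]
bolt [0.43792724 0.28946384 0.01339394] [np.float64(0.31927339901477836), np.float64(0.3558742415885273)]
bolt [ 0.43883253  0.28965598 -0.0094006 ] [np.float64(0.32258064516129037), np.float64(0.3554890882906835)]
bolt [0.43802651 0.28959213 0.02081465] [np.float64(0.312870052976005), np.float64(0.356938010147805)]
32 [0.43837986 0.27842197 0.1044943 ] [[-57.27656032   1.48390967]
 [  1.48390967  57.27656032]] ((427.63934326171875, 122.92039489746094), (349.7189636230469, 31.49282455444336), 86.260009765625)
```

```bash
cat >> boltfit.py <<'E'
print("--")
for i in(0,1):
    best=min((minimize(lambda p:cost(p,1)[i],[.443,.286,y0],method="Nelder-Mead",options=dict(initial_simplex=[[.443,.286,y0],[.453,.286,y0],[.443,.296,y0],[.443,.286,y0+.3]])) for y0 in np.arange(-.8,.9,.2)),key=lambda r:r.fun)
    print(i,best.x,best.fun)
P=cloud(t)[232:248,226:240].reshape(-1,3);P=P[(P[:,2]>.042)&(P[:,2]<.06)];print(len(P),P.mean(0),cv2.minAreaRect((P[:,:2]*1000).astype(np.float32)))
c=s;q=cloud(s)[311:324,274:290].reshape(-1,3);q=q[(q[:,2]>.02)&(q[:,2]<.06)&(q[:,0]<.48)];print(np.median(q,0),cv2.fitLine((q[:,:2]*1000).astype(np.float32),cv2.DIST_HUBER,0,.01,.01).ravel(),cv2.minAreaRect((q[:,:2]*1000).astype(np.float32)))
E
python3 boltfit.py | sed -n '/--/,$p'
```

```text
--
0 [0.44054187 0.28960487 0.0226028 ] 0.31222707423580787
1 [ 0.44090063  0.28854805 -0.18622342] 0.3233912635039925
31 [0.43858739 0.2890999  0.04953007] ((438.9334411621094, 289.33367919921875), (32.781272888183594, 12.334453582763672), 11.120503425598145)
[0.43933192 0.29029711 0.04179383] [9.5260197e-01 3.0421951e-01 4.4066315e+02 2.9039337e+02] ((442.298828125, 287.4570007324219), (36.277252197265625, 18.510217666625977), 16.274803161621094)
```

```bash
cat >> h.py <<'E'
from scipy.spatial.transform import Rotation as Ro
def go(target,n=1,yaw=None):
    "print scaled tool-axis shift (total and per row) and turn to reach target"
    o=telemetry.get_obs();R=Ro.from_euler("xyz",o["eef_rot"])
    d=R.inv().apply(np.array(target)-o["ee_pos"])/.1
    print("t",o["time_s"],"pos",np.round(o["ee_pos"],4),"rpy",np.round(o["eef_rot"],4),"q",np.round(o["qpos"],2))
    print("total",np.round(d,3),"per row",np.round(d/n,3))
    if yaw is not None:
        r=(R.inv()*Ro.from_euler("xyz",[np.pi,0,yaw])).as_rotvec()/(np.pi/2);print("turn",np.round(r,3),"rows",np.ceil(np.abs(r).max()*90/8.5),"per row",np.round(r/np.ceil(np.abs(r).max()*90/8.5),4))
E
python3 - <<'E'
from h import *
s=dict(np.load("s.npz"));t=dict(np.load("t.npz"))
for c in(s,t):
    P=cloud(c).reshape(-1,3)[(c["z_map"]>0).ravel()];q=P[(P[:,2]>.34)&(P[:,2]<.43)&(abs(P[:,1])<.35)&(P[:,0]>.4)]
    print(q[np.argsort(q[:,0])[:6]] if len(q) else 0)
go([.439,.289,.15],20,.25)
E
```

```text
[[0.61580967 0.31853394 0.38149812]
 [0.61628859 0.31450771 0.38251495]
 [0.61652657 0.31343441 0.39078446]
 [0.61670992 0.30295832 0.38916843]
 [0.61710523 0.32729434 0.38487196]
 [0.61731914 0.3099851  0.38313264]]
[[0.61417358 0.31826454 0.38129955]
 [0.61618449 0.31652654 0.38830817]
 [0.61638119 0.32571272 0.38641008]
 [0.61642162 0.31993231 0.38635307]
 [0.61645135 0.31413074 0.3863785 ]
 [0.61647681 0.30832158 0.38643686]]
t 1.4 pos [ 0.1854 -0.5178  0.2225] rpy [ 3.1415 -0.      0.3438] q [-1.29  0.3   1.52  0.    1.32 -0.07]
total [ 5.107 -6.741  0.724] per row [ 0.255 -0.337  0.036]
turn [ 0.   -0.    0.06] rows 1.0 per row [ 0.     -0.      0.0597]
```

Call:
{"op": "step_arm", "data": {
  "plan": [
    {"dx": 0.25, "dy": -0.32, "claw": 0.4},
    {"dx": 0.25, "dy": -0.32, "claw": 0.4},
    {"dx": 0.25, "dy": -0.32, "claw": 0.4},
    {"dx": 0.25, "dy": -0.32, "claw": 0.4},
    {"dx": 0.25, "dy": -0.32, "claw": 0.4},
    {"dx": 0.25, "dy": -0.32, "claw": 0.4},
    {"dx": 0.25, "dy": -0.32, "claw": 0.4},
    {"dx": 0.25, "dy": -0.32, "claw": 0.4},
    {"dx": 0.25, "dy": -0.32, "claw": 0.4},
    {"dx": 0.25, "dy": -0.32, "claw": 0.4}
  ]
}}

```text
$.plan[0]: bad value
```

Call:
{"op": "step_arm", "data": {
  "plan": [
    {"dx": 0.25, "dy": -0.32, "claw": 0.4},
    {"dx": 0.25, "dy": -0.32, "claw": 0.4},
    {"dx": 0.25, "dy": -0.32, "claw": 0.4},
    {"dx": 0.25, "dy": -0.32, "claw": 0.4},
    {"dx": 0.25, "dy": -0.32, "claw": 0.4},
    {"dx": 0.25, "dy": -0.32, "claw": 0.4},
    {"dx": 0.25, "dy": -0.32, "claw": 0.4},
    {"dx": 0.25, "dy": -0.32, "claw": 0.4},
    {"dx": 0.25, "dy": -0.32, "claw": 0.4},
    {"dx": 0.2, "dy": -0.3, "claw": 0.4, "rz": 0.06}
  ]
}}

```text
$.plan[0]: bad value
```

Run:
```python
from h import *
go([.439,.289,.10],3,.25)
print(telemetry.get_obs()["grip_width"])
```

```text
t 1.4 pos [ 0.1854 -0.5178  0.2225] rpy [ 3.1415 -0.      0.3438] q [-1.29  0.3   1.52  0.    1.32 -0.07]
total [ 5.107 -6.741  1.224] per row [ 1.702 -2.247  0.408]
turn [ 0.   -0.    0.06] rows 1.0 per row [ 0.     -0.      0.0597]
0.09400525183351112
```

Call:
{"op": "step_arm", "data": {
  "plan": [
    {"dx": 0.25, "dy": -0.33, "dz": 0, "rx": 0, "ry": 0, "rz": 0, "claw": 0.4},
    {"dx": 0.25, "dy": -0.33, "dz": 0, "rx": 0, "ry": 0, "rz": 0, "claw": 0.4},
    {"dx": 0.25, "dy": -0.33, "dz": 0, "rx": 0, "ry": 0, "rz": 0, "claw": 0.4},
    {"dx": 0.25, "dy": -0.33, "dz": 0, "rx": 0, "ry": 0, "rz": 0, "claw": 0.4},
    {"dx": 0.25, "dy": -0.33, "dz": 0, "rx": 0, "ry": 0, "rz": 0, "claw": 0.4},
    {"dx": 0.25, "dy": -0.33, "dz": 0, "rx": 0, "ry": 0, "rz": 0, "claw": 0.4},
    {"dx": 0.25, "dy": -0.33, "dz": 0, "rx": 0, "ry": 0, "rz": 0, "claw": 0.4},
    {"dx": 0.25, "dy": -0.33, "dz": 0, "rx": 0, "ry": 0, "rz": 0, "claw": 0.4},
    {"dx": 0.25, "dy": -0.33, "dz": 0, "rx": 0, "ry": 0, "rz": 0, "claw": 0.4},
    {"dx": 0.25, "dy": -0.33, "dz": 0, "rx": 0, "ry": 0, "rz": 0, "claw": 0.4}
  ]
}}

```text
time_s: 2.4
ee_pos: [0.3096, -0.1213, 0.2227]
eef_rot: [3.141, -0.001, 0.343]
force: [0.5, -1.3, 0.7]
grip_width: 0.0565
grip_force: 0.0
```

Call:
{"op": "step_arm", "data": {
  "plan": [
    {"dx": 0.25, "dy": -0.33, "dz": 0, "rx": 0, "ry": 0, "rz": 0, "claw": 0.4},
    {"dx": 0.25, "dy": -0.33, "dz": 0, "rx": 0, "ry": 0, "rz": 0, "claw": 0.4},
    {"dx": 0.25, "dy": -0.33, "dz": 0, "rx": 0, "ry": 0, "rz": 0, "claw": 0.4},
    {"dx": 0.25, "dy": -0.33, "dz": 0, "rx": 0, "ry": 0, "rz": 0, "claw": 0.4},
    {"dx": 0.25, "dy": -0.33, "dz": 0, "rx": 0, "ry": 0, "rz": 0, "claw": 0.4},
    {"dx": 0.25, "dy": -0.33, "dz": 0, "rx": 0, "ry": 0, "rz": 0, "claw": 0.4},
    {"dx": 0.25, "dy": -0.33, "dz": 0, "rx": 0, "ry": 0, "rz": 0, "claw": 0.4},
    {"dx": 0.25, "dy": -0.33, "dz": 0, "rx": 0, "ry": 0, "rz": 0, "claw": 0.4},
    {"dx": 0.25, "dy": -0.33, "dz": 0, "rx": 0, "ry": 0, "rz": 0, "claw": 0.4},
    {"dx": 0.25, "dy": -0.33, "dz": 0, "rx": 0, "ry": 0, "rz": 0.06, "claw": 0.4}
  ]
}}

```text
time_s: 3.4
ee_pos: [0.4338, 0.274, 0.2225]
eef_rot: [-3.142, -0.0, 0.249]
force: [0.5, -0.2, 0.7]
grip_width: 0.0563
grip_force: 0.0
```

Run:
```python
from h import *
go([.439,.289,.10],3,.25)
print(telemetry.get_obs()["grip_width"])
```

```text
t 3.4 pos [0.4338 0.274  0.2225] rpy [-3.1416e+00 -2.0000e-04  2.4940e-01] q [ 0.49  0.22  1.62 -0.    1.3   1.81]
total [ 0.087 -0.133  1.225] per row [ 0.029 -0.044  0.408]
turn [-0. -0. -0.] rows 1.0 per row [-0.     -0.0001 -0.0004]
0.056309181203467874
```

Call:
{"op": "step_arm", "data": {
  "plan": [
    {"dx": 0.045, "dy": -0.065, "dz": 0.3, "rx": 0, "ry": 0, "rz": 0, "claw": 0.4},
    {"dx": 0.042, "dy": -0.068, "dz": 0.4, "rx": 0, "ry": 0, "rz": 0, "claw": 0.4},
    {"dx": 0, "dy": 0, "dz": 0.4, "rx": 0, "ry": 0, "rz": 0, "claw": 0.4},
    {"dx": 0, "dy": 0, "dz": 0.35, "rx": 0, "ry": 0, "rz": 0, "claw": 0.4},
    {"dx": 0, "dy": 0, "dz": 0.2, "rx": 0, "ry": 0, "rz": 0, "claw": 0.4},
    {"dx": 0, "dy": 0, "dz": 0.12, "rx": 0, "ry": 0, "rz": 0, "claw": 0.4},
    {"dx": 0, "dy": 0, "dz": 0.055, "rx": 0, "ry": 0, "rz": 0, "claw": 0.4},
    {"dx": 0, "dy": 0, "dz": 0, "rx": 0, "ry": 0, "rz": 0, "claw": 1},
    {"dx": 0, "dy": 0, "dz": 0, "rx": 0, "ry": 0, "rz": 0, "claw": 1},
    {"dx": 0, "dy": 0, "dz": 0, "rx": 0, "ry": 0, "rz": 0, "claw": 1}
  ],
  "grip_force": 25
}}

```text
time_s: 4.4
ee_pos: [0.4393, 0.2874, 0.041]
eef_rot: [-3.141, -0.002, 0.25]
force: [-0.4, 0.7, -0.7]
grip_width: 0.0359
grip_force: 0.0
```

Call:
{"op": "step_arm", "data": {
  "plan": [
    {"dx": 0, "dy": 0, "dz": 0, "rx": 0, "ry": 0, "rz": 0, "claw": 1},
    {"dx": 0, "dy": 0, "dz": 0, "rx": 0, "ry": 0, "rz": 0, "claw": 1},
    {"dx": 0, "dy": 0, "dz": 0, "rx": 0, "ry": 0, "rz": 0, "claw": 1}
  ],
  "grip_force": 25
}}

```text
time_s: 4.7
ee_pos: [0.4389, 0.2872, 0.0401]
eef_rot: [-3.141, -0.0, 0.25]
force: [1.0, 1.0, -0.8]
grip_width: 0.0121
grip_force: 8.6
```

Call:
{"op": "step_arm", "data": {
  "plan": [
    {"dx": 0, "dy": 0, "dz": -0.2, "rx": 0, "ry": 0, "rz": 0, "claw": 1},
    {"dx": 0, "dy": 0, "dz": -0.3, "rx": 0, "ry": 0, "rz": 0, "claw": 1},
    {"dx": 0, "dy": 0, "dz": -0.3, "rx": 0, "ry": 0, "rz": -0.093, "claw": 1},
    {"dx": 0, "dy": 0, "dz": -0.1, "rx": 0, "ry": 0, "rz": -0.1, "claw": 1},
    {"dx": 0, "dy": 0, "dz": 0, "rx": 0, "ry": 0, "rz": -0.1, "claw": 1},
    {"dx": 0, "dy": 0, "dz": 0, "rx": 0, "ry": 0, "rz": -0.1, "claw": 1},
    {"dx": 0, "dy": 0, "dz": 0, "rx": 0, "ry": 0, "rz": -0.1, "claw": 1},
    {"dx": 0, "dy": 0, "dz": 0, "rx": 0, "ry": 0, "rz": -0.1, "claw": 1},
    {"dx": 0, "dy": 0, "dz": 0, "rx": 0, "ry": 0, "rz": -0.1, "claw": 1},
    {"dx": 0, "dy": 0, "dz": 0, "rx": 0, "ry": 0, "rz": -0.1, "claw": 1}
  ]
}}

```text
time_s: 5.7
ee_pos: [0.4387, 0.2871, 0.1299]
eef_rot: [-3.141, 0.0, 1.452]
force: [0.8, -0.1, -1.5]
grip_width: 0.0116
grip_force: 25.0
```

Call:
{"op": "step_arm", "data": {
  "plan": [
    {"dx": 0, "dy": 0, "dz": 0, "rx": 0, "ry": 0, "rz": -0.1, "claw": 1},
    {"dx": 0, "dy": 0, "dz": 0, "rx": 0, "ry": 0, "rz": 0, "claw": 1}
  ]
}}

```text
time_s: 5.9
ee_pos: [0.4387, 0.2871, 0.1299]
eef_rot: [-3.141, 0.0, 1.598]
force: [-0.3, -0.1, -0.9]
grip_width: 0.012
grip_force: 25.0
```

Run:
```python
from h import *
go([.480,.023,.13],8,1.653)
print(telemetry.get_obs()["grip_width"])
```

```text
t 5.9 pos [0.4387 0.2871 0.1299] rpy [-3.1414e+00  1.0000e-04  1.5982e+00] q [0.51 0.34 1.7  0.   1.11 0.48]
total [-2.651e+00  3.400e-01 -1.000e-03] per row [-0.331  0.043 -0.   ]
turn [-0.     0.    -0.035] rows 1.0 per row [-0.0001  0.0001 -0.0349]
0.01195595044828718
```

Call:
{"op": "step_arm", "data": {
  "plan": [
    {"dx": -0.33, "dy": 0.043, "dz": 0, "rx": 0, "ry": 0, "rz": -0.035, "claw": 1},
    {"dx": -0.33, "dy": 0.025, "dz": 0, "rx": 0, "ry": 0, "rz": 0, "claw": 1},
    {"dx": -0.33, "dy": 0.025, "dz": 0, "rx": 0, "ry": 0, "rz": 0, "claw": 1},
    {"dx": -0.33, "dy": 0.025, "dz": 0, "rx": 0, "ry": 0, "rz": 0, "claw": 1},
    {"dx": -0.33, "dy": 0.025, "dz": 0, "rx": 0, "ry": 0, "rz": 0, "claw": 1},
    {"dx": -0.33, "dy": 0.025, "dz": 0, "rx": 0, "ry": 0, "rz": 0, "claw": 1},
    {"dx": -0.33, "dy": 0.025, "dz": 0, "rx": 0, "ry": 0, "rz": 0, "claw": 1},
    {"dx": -0.33, "dy": 0.025, "dz": 0, "rx": 0, "ry": 0, "rz": 0, "claw": 1},
    {"dx": 0, "dy": 0, "dz": 0.3, "rx": 0, "ry": 0, "rz": 0, "claw": 1},
    {"dx": 0, "dy": 0, "dz": 0, "rx": 0, "ry": 0, "rz": 0, "claw": 1}
  ]
}}

```text
time_s: 6.9
ee_pos: [0.4782, 0.0247, 0.0975]
eef_rot: [-3.137, -0.0, 1.645]
force: [-0.5, 0.2, -0.7]
grip_width: 0.0118
grip_force: 25.0
```

Run:
```python
from h import *
go([.4803,.023,.10],1,1.653)
s=viewer.camera("scene");np.savez("s2.npz",**s)
a=cv2.resize(s["img"][222:302,280:380],None,fx=6,fy=6,interpolation=cv2.INTER_CUBIC)
save("c.png",a)
```

```text
t 6.9 pos [0.4782 0.0247 0.0975] rpy [-3.1369e+00 -5.0000e-04  1.6447e+00] q [-0.02  0.3   1.84  0.    1.01 -0.1 ]
total [-0.019  0.019 -0.025] per row [-0.019  0.019 -0.025]
turn [-0.003 -0.    -0.005] rows 1.0 per row [-0.003  -0.0003 -0.0053]
```

View pics/c.png

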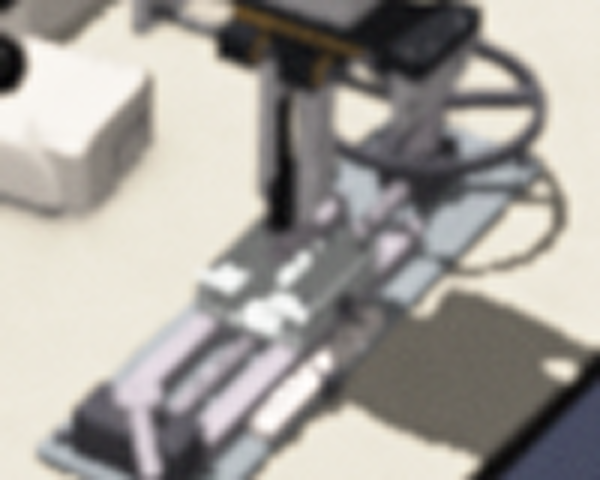

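Call:
{"op": "step_arm", "data": {
  "plan": [
    {"dx": -0.015, "dy": 0.02, "dz": 0.05, "rx": 0, "ry": 0, "rz": -0.005, "claw": 1},
    {"dx": 0, "dy": 0, "dz": 0, "rx": 0, "ry": 0, "rz": 0, "claw": 1},
    {"dx": 0, "dy": 0, "dz": 0, "rx": 0, "ry": 0, "rz": 0, "claw": 1}
  ]
}}

```text
time_s: 7.25
ee_pos: [0.4822, 0.0245, 0.0955]
eef_rot: [3.141, 0.0, 1.659]
force: [0.3, -0.3, -0.8]
grip_width: 0.0119
grip_force: 25.0
```

Call:
{"op": "step_arm", "data": {
  "plan": [
    {"dx": 0, "dy": -0.02, "dz": 0.04, "rx": 0, "ry": 0, "rz": 0.003, "claw": 1},
    {"dx": 0, "dy": 0, "dz": 0.04, "rx": 0, "ry": 0, "rz": 0, "claw": 1},
    {"dx": 0, "dy": 0, "dz": 0.04, "rx": 0, "ry": 0, "rz": 0, "claw": 1},
    {"dx": 0, "dy": 0, "dz": 0.02, "rx": 0, "ry": 0, "rz": 0, "claw": 1},
    {"dx": 0, "dy": 0, "dz": 0, "rx": 0, "ry": 0, "rz": 0, "claw": 1}
  ]
}}

```text
time_s: 7.75
ee_pos: [0.4797, 0.0239, 0.0806]
eef_rot: [-3.141, -0.0, 1.654]
force: [-0.5, 0.1, -0.7]
grip_width: 0.0124
grip_force: 25.0
```

Call:
{"op": "step_arm", "data": {
  "plan": [
    {"dx": 0, "dy": 0, "dz": 0.03, "rx": 0, "ry": 0, "rz": 0, "claw": 1},
    {"dx": 0, "dy": 0, "dz": 0.03, "rx": 0, "ry": 0, "rz": 0, "claw": 1},
    {"dx": 0, "dy": 0, "dz": 0.025, "rx": 0, "ry": 0, "rz": 0, "claw": 1},
    {"dx": 0, "dy": 0, "dz": 0, "rx": 0, "ry": 0, "rz": 0, "claw": 1},
    {"dx": 0, "dy": 0, "dz": 0, "rx": 0, "ry": 0, "rz": 0, "claw": 1}
  ]
}}

```text
time_s: 8.25
ee_pos: [0.4799, 0.0239, 0.0724]
eef_rot: [-3.142, -0.0, 1.654]
force: [-0.8, 0.6, -1.0]
grip_width: 0.0117
grip_force: 25.0
```

Call:
{"op": "step_arm", "data": {
  "plan": [
    {"dx": 0, "dy": 0, "dz": 0, "rx": 0, "ry": 0, "rz": 0.091, "claw": 1},
    {"dx": 0, "dy": 0, "dz": 0, "rx": 0, "ry": 0, "rz": 0.091, "claw": 1},
    {"dx": 0, "dy": 0, "dz": 0, "rx": 0, "ry": 0, "rz": 0.091, "claw": 1},
    {"dx": 0, "dy": 0, "dz": 0, "rx": 0, "ry": 0, "rz": 0.091, "claw": 1},
    {"dx": 0, "dy": 0, "dz": 0, "rx": 0, "ry": 0, "rz": 0.091, "claw": 1},
    {"dx": 0, "dy": 0, "dz": 0, "rx": 0, "ry": 0, "rz": 0.091, "claw": 1},
    {"dx": 0, "dy": 0, "dz": 0, "rx": 0, "ry": 0, "rz": 0.091, "claw": 1},
    {"dx": 0, "dy": 0, "dz": 0, "rx": 0, "ry": 0, "rz": 0.091, "claw": 1},
    {"dx": 0, "dy": 0, "dz": 0, "rx": 0, "ry": 0, "rz": 0.091, "claw": 1},
    {"dx": 0, "dy": 0, "dz": 0, "rx": 0, "ry": 0, "rz": 0.091, "claw": 1}
  ]
}}

```text
time_s: 9.25
ee_pos: [0.48, 0.0239, 0.0726]
eef_rot: [3.142, -0.0, 0.218]
force: [0.0, -0.2, -0.7]
grip_width: 0.0115
grip_force: 25.0
```

Call:
{"op": "step_arm", "data": {
  "plan": [
    {"dx": 0, "dy": 0, "dz": 0, "rx": 0, "ry": 0, "rz": 0.091, "claw": 1},
    {"dx": 0, "dy": 0, "dz": 0.01, "rx": 0, "ry": 0, "rz": 0, "claw": 1},
    {"dx": 0, "dy": 0, "dz": 0, "rx": 0, "ry": 0, "rz": 0, "claw": 1}
  ]
}}

```text
time_s: 9.55
ee_pos: [0.4799, 0.0239, 0.0714]
eef_rot: [-3.142, 0.0, 0.086]
force: [0.1, -0.1, -0.7]
grip_width: 0.0116
grip_force: 25.0
```

Seated and turned. Release and lift.

Call:
{"op": "step_arm", "data": {
  "plan": [
    {"dx": 0, "dy": 0, "dz": 0, "rx": 0, "ry": 0, "rz": 0, "claw": 0.7},
    {"dx": 0, "dy": 0, "dz": 0, "rx": 0, "ry": 0, "rz": 0, "claw": 0.7},
    {"dx": 0, "dy": 0, "dz": 0, "rx": 0, "ry": 0, "rz": 0, "claw": 0.7},
    {"dx": 0, "dy": 0, "dz": 0, "rx": 0, "ry": 0, "rz": 0, "claw": 0.7},
    {"dx": 0, "dy": 0, "dz": -0.2, "rx": 0, "ry": 0, "rz": 0, "claw": 0.7},
    {"dx": 0, "dy": 0, "dz": -0.3, "rx": 0, "ry": 0, "rz": 0, "claw": 0.7},
    {"dx": 0, "dy": 0, "dz": -0.2, "rx": 0, "ry": 0, "rz": 0, "claw": 0.7},
    {"dx": -0.4, "dy": 0, "dz": 0, "rx": 0, "ry": 0, "rz": 0, "claw": 1},
    {"dx": -0.4, "dy": 0, "dz": 0, "rx": 0, "ry": 0, "rz": 0, "claw": 1},
    {"dx": -0.4, "dy": 0, "dz": 0, "rx": 0, "ry": 0, "rz": 0, "claw": 1}
  ]
}}

```text
time_s: 10.55
ee_pos: [0.3588, 0.0141, 0.1412]
eef_rot: [-3.142, 0.0, 0.082]
force: [-0.3, 1.0, 0.5]
grip_width: 0.0074
grip_force: 0.0
```

Run:
```python
from h import *
go([.4,-.1,.14],1,1.653)
t=viewer.camera("top");np.savez("t2.npz",**t)
a=cv2.resize(t["img"][200:256,242:378],None,fx=5.8,fy=5.8,interpolation=cv2.INTER_CUBIC)
save("d.png",a)
```

```text
t 10.55 pos [0.3588 0.0141 0.1412] rpy [-3.1416e+00  1.0000e-04  8.2000e-02] q [-0.06 -0.04  2.11  0.    1.07  1.43]
total [0.318 1.171 0.012] per row [0.318 1.171 0.012]
turn [-0.  0. -1.] rows 11.0 per row [-0.      0.     -0.0909]
```

View pics/d.png

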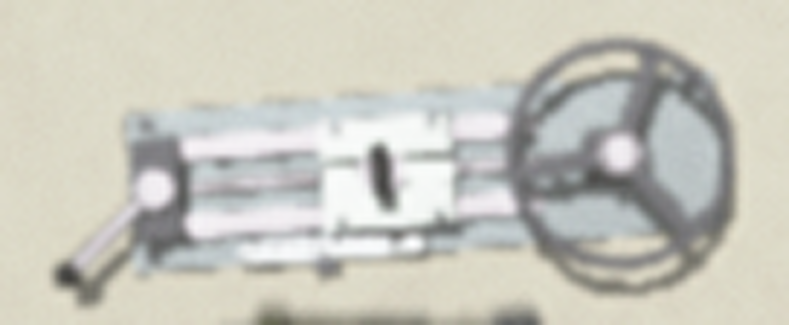

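The stop stands in the slot with its grip across it. Spokes lie at about 20°, 141° and 262° clockwise from image up, round the hub at crop (620,152). The index clip is at (328,267). Next I'll take brightness profiles along the ruler to find the pointer and tooth.

```bash
cat > ruler.py <<'E'
from h import *
import sys
def prof(f,xs,ys,z=.02):
    c=dict(np.load(f)) if isinstance(f,str) else f
    g=c["img"].astype(np.float32).mean(2);a=.0826
    ex=np.array([np.cos(a),np.sin(a),0]);ey=np.array([-np.sin(a),np.cos(a),0])
    hub=np.array([.492,-.118,0])   # stage y=0 taken at hub here
    out=[]
    for x in xs:
        uv=np.array([w2px(c,hub+x*ex+y*ey+[0,0,z]) for y in ys],np.float32)
        out.append(cv2.remap(g,uv[None,:,0],uv[None,:,1],cv2.INTER_CUBIC)[0])
    return np.array(out)
if __name__=="__main__":
    ys=np.arange(.10,.222,.002);xs=np.arange(-.064,-.032,.004)
    for f in("t2.npz","s.npz"):
        p=prof(f,xs,ys);print(f,"cols x mm",np.round(xs*1000))
        for i,y in enumerate(ys):print(int(round(y*1000)),*p[:,i].astype(int))
E
python3 ruler.py
```

```text
t2.npz cols x mm [-64. -60. -56. -52. -48. -44. -40. -36.]
100 212 213 209 206 200 183 142 124
102 212 213 205 196 195 179 132 115
104 211 212 202 184 189 179 127 110
106 211 211 200 174 188 180 128 112
108 211 213 202 170 188 184 131 110
110 210 213 203 171 186 186 133 107
112 210 212 204 174 187 188 137 110
114 210 214 205 175 188 191 141 115
116 211 215 204 172 181 185 138 121
118 212 214 201 168 171 177 135 125
120 212 212 193 156 163 170 132 126
122 210 210 186 146 163 178 140 130
124 209 208 180 143 181 205 157 139
126 209 207 178 148 204 235 180 147
128 210 208 178 156 214 247 194 150
130 211 209 181 163 221 254 202 154
132 210 211 181 165 219 251 194 153
134 209 212 183 166 215 239 177 149
136 210 212 190 167 212 222 156 143
138 212 212 192 169 204 205 136 137
140 211 213 192 170 200 196 130 131
142 211 213 194 173 203 198 142 133
144 211 212 196 178 212 215 165 140
146 212 213 196 184 225 235 190 148
148 212 215 197 190 236 247 208 153
150 211 214 198 191 238 247 210 155
152 211 213 199 191 239 248 214 158
154 211 213 199 192 237 248 219 161
156 212 214 199 191 235 249 223 1
[... 2644 characters left out ...]
 101 165 224 219 178
182 205 119 67 88 153 203 205 186
184 205 123 65 82 140 195 213 196
186 206 116 58 76 131 201 231 205
188 205 115 54 67 148 225 240 207
190 203 113 51 74 174 247 246 202
192 190 98 44 85 196 250 247 200
194 168 87 44 91 214 250 244 204
196 144 76 50 109 223 253 245 213
198 117 65 56 116 219 250 246 227
200 96 66 64 116 221 249 243 225
202 94 69 76 126 221 250 243 220
204 97 77 81 128 219 248 242 220
206 103 88 84 120 220 247 240 220
208 125 92 86 129 219 249 243 228
210 142 96 82 124 218 248 243 235
212 157 101 84 118 218 248 240 229
214 172 104 86 124 218 248 242 225
216 179 113 84 121 217 244 242 222
218 193 125 88 120 219 245 241 214
220 208 135 91 128 216 246 242 212
```

Run:
```python
from h import *
go([.4558,-.1009,.1412],4)
```

```text
t 10.6 pos [0.3539 0.0141 0.1404] rpy [-3.1413  0.0033  0.0823] q [-0.06 -0.05  2.12 -0.    1.07  1.42]
total [ 0.921  1.23  -0.011] per row [ 0.23   0.307 -0.003]
```

Call:
{"op": "step_arm", "data": {
  "plan": [
    {"dx": 0.23, "dy": 0.31, "dz": 0, "rx": 0, "ry": 0, "rz": 0, "claw": 1},
    {"dx": 0.23, "dy": 0.31, "dz": 0, "rx": 0, "ry": 0, "rz": 0, "claw": 1},
    {"dx": 0.23, "dy": 0.31, "dz": 0, "rx": 0, "ry": 0, "rz": 0, "claw": 1},
    {"dx": 0.23, "dy": 0.3, "dz": 0.2, "rx": 0, "ry": 0, "rz": 0, "claw": 1},
    {"dx": 0, "dy": 0, "dz": 0.2, "rx": 0, "ry": 0, "rz": 0, "claw": 1},
    {"dx": 0, "dy": 0, "dz": 0, "rx": 0, "ry": 0, "rz": 0, "claw": 1},
    {"dx": 0, "dy": 0, "dz": 0, "rx": 0, "ry": 0, "rz": 0, "claw": 1}
  ]
}}

```text
time_s: 11.3
ee_pos: [0.4618, -0.1007, 0.1018]
eef_rot: [-3.141, 0.001, 0.082]
force: [-0.4, -0.9, 0.5]
grip_width: 0.0005
grip_force: 0.0
```

Run:
```python
from h import *
go([.4558,-.1009,.067],4,.082);print(telemetry.get_obs()["grip_width"])
```

```text
t 11.3 pos [ 0.4618 -0.1007  0.1018] rpy [-3.1413e+00  5.0000e-04  8.1800e-02] q [-0.29  0.28  1.86  0.    1.01  1.2 ]
total [-0.06  -0.003  0.348] per row [-0.015 -0.001  0.087]
turn [-0.  0. -0.] rows 1.0 per row [-0.0002  0.0003 -0.0002]
0.0005498709200923084
```

Dip in, then start round.

Call:
{"op": "step_arm", "data": {
  "plan": [
    {"dx": -0.06, "dy": 0, "dz": 0, "rx": 0, "ry": 0, "rz": 0, "claw": 1},
    {"dx": 0, "dy": 0, "dz": 0.12, "rx": 0, "ry": 0, "rz": 0, "claw": 1},
    {"dx": 0, "dy": 0, "dz": 0.12, "rx": 0, "ry": 0, "rz": 0, "claw": 1},
    {"dx": 0, "dy": 0, "dz": 0.11, "rx": 0, "ry": 0, "rz": 0, "claw": 1},
    {"dx": 0, "dy": 0, "dz": 0, "rx": 0, "ry": 0, "rz": 0, "claw": 1}
  ]
}}

```text
time_s: 11.8
ee_pos: [0.4552, -0.1011, 0.0647]
eef_rot: [-3.141, 0.003, 0.082]
force: [0.3, 0.1, 0.3]
grip_width: 0.0005
grip_force: 0.0
```

Call:
{"op": "step_arm", "data": {
  "plan": [
    {"dx": 0.064, "dy": -0.083, "dz": 0, "rx": 0, "ry": 0, "rz": 0, "claw": 1},
    {"dx": 0.083, "dy": -0.064, "dz": 0, "rx": 0, "ry": 0, "rz": 0, "claw": 1},
    {"dx": 0.0965, "dy": -0.04, "dz": 0, "rx": 0, "ry": 0, "rz": 0, "claw": 1},
    {"dx": 0.1035, "dy": -0.0135, "dz": 0, "rx": 0, "ry": 0, "rz": 0, "claw": 1},
    {"dx": 0, "dy": 0, "dz": 0, "rx": 0, "ry": 0, "rz": 0, "claw": 1}
  ]
}}

```text
time_s: 12.3
ee_pos: [0.4903, -0.078, 0.0666]
eef_rot: [3.141, -0.001, 0.082]
force: [0.6, 0.0, 1.3]
grip_width: 0.0007
grip_force: 0.0
```

```bash
cat > wh.py <<'E'
from h import *
hub=np.array([.492,-.118])
def pos():
    o=telemetry.get_obs();d=np.array(o["ee_pos"])[:2]-hub
    print("t",o["time_s"],"r",round(np.hypot(*d)*1e3,1),"alpha",round(np.degrees(np.arctan2(-d[1],d[0]))%360+4.7,1),"z",o["ee_pos"][2],"F",np.round(o["force"],1),"M",np.round(o["moment"],2))
pos()
E
python3 wh.py
```

```text
t 12.3 r 40.0 alpha 272.2 z 0.0666289405807797 F [0.6 0.  1.3] M [-0.02  0.01  0.03]
```

Call:
{"op": "step_arm", "data": {
  "plan": [
    {"dx": 0.1035, "dy": 0.0135, "dz": 0, "rx": 0, "ry": 0, "rz": 0, "claw": 1},
    {"dx": 0.0965, "dy": 0.04, "dz": 0, "rx": 0, "ry": 0, "rz": 0, "claw": 1},
    {"dx": 0.083, "dy": 0.064, "dz": 0, "rx": 0, "ry": 0, "rz": 0, "claw": 1},
    {"dx": 0.064, "dy": 0.083, "dz": 0, "rx": 0, "ry": 0, "rz": 0, "claw": 1},
    {"dx": 0.04, "dy": 0.0965, "dz": 0, "rx": 0, "ry": 0, "rz": 0, "claw": 1},
    {"dx": 0.0135, "dy": 0.1035, "dz": 0, "rx": 0, "ry": 0, "rz": 0, "claw": 1},
    {"dx": -0.0135, "dy": 0.1035, "dz": 0, "rx": 0, "ry": 0, "rz": 0, "claw": 1},
    {"dx": -0.04, "dy": 0.0965, "dz": 0, "rx": 0, "ry": 0, "rz": 0, "claw": 1}
  ]
}}

```text
time_s: 13.1
ee_pos: [0.529, -0.1364, 0.0666]
eef_rot: [-3.141, -0.001, 0.081]
force: [1.6, 3.4, -0.3]
grip_width: 0.0
grip_force: 1.6
```

```bash
python3 wh.py
```

```text
t 13.1 r 41.4 alpha 31.2 z 0.0665780616935684 F [ 1.6  3.4 -0.3] M [ 0.74 -0.24  0.02]
```

Call:
{"op": "step_arm", "data": {
  "plan": [
    {"dx": -0.064, "dy": 0.083, "dz": 0, "rx": 0, "ry": 0, "rz": 0, "claw": 1},
    {"dx": -0.083, "dy": 0.064, "dz": 0, "rx": 0, "ry": 0, "rz": 0, "claw": 1},
    {"dx": -0.0965, "dy": 0.04, "dz": 0, "rx": 0, "ry": 0, "rz": 0, "claw": 1},
    {"dx": -0.1035, "dy": 0.0135, "dz": 0, "rx": 0, "ry": 0, "rz": 0, "claw": 1},
    {"dx": -0.1035, "dy": -0.0135, "dz": 0, "rx": 0, "ry": 0, "rz": 0, "claw": 1},
    {"dx": -0.0965, "dy": -0.04, "dz": 0, "rx": 0, "ry": 0, "rz": 0, "claw": 1},
    {"dx": -0.083, "dy": -0.064, "dz": 0, "rx": 0, "ry": 0, "rz": 0, "claw": 1},
    {"dx": -0.064, "dy": -0.083, "dz": 0, "rx": 0, "ry": 0, "rz": 0, "claw": 1},
    {"dx": -0.04, "dy": -0.0965, "dz": 0, "rx": 0, "ry": 0, "rz": 0, "claw": 1},
    {"dx": -0.0135, "dy": -0.1035, "dz": 0, "rx": 0, "ry": 0, "rz": 0, "claw": 1}
  ]
}}

```text
time_s: 14.1
ee_pos: [0.4516, -0.1216, 0.0666]
eef_rot: [3.141, 0.0, 0.081]
force: [-0.1, -3.7, -0.2]
grip_width: 0.0002
grip_force: 1.7
```

```bash
python3 wh.py
```

```text
t 14.1 r 40.5 alpha 179.6 z 0.06655250274157413 F [-0.1 -3.7 -0.2] M [-0.72 -0.13 -0.01]
```

Call:
{"op": "step_arm", "data": {
  "plan": [
    {"dx": 0.0135, "dy": -0.1035, "dz": 0, "rx": 0, "ry": 0, "rz": 0, "claw": 1},
    {"dx": 0.04, "dy": -0.0965, "dz": 0, "rx": 0, "ry": 0, "rz": 0, "claw": 1},
    {"dx": 0.064, "dy": -0.083, "dz": 0, "rx": 0, "ry": 0, "rz": 0, "claw": 1},
    {"dx": 0.083, "dy": -0.064, "dz": 0, "rx": 0, "ry": 0, "rz": 0, "claw": 1},
    {"dx": 0.0965, "dy": -0.04, "dz": 0, "rx": 0, "ry": 0, "rz": 0, "claw": 1},
    {"dx": 0.1035, "dy": -0.0135, "dz": 0, "rx": 0, "ry": 0, "rz": 0, "claw": 1},
    {"dx": 0.1035, "dy": 0.0135, "dz": 0, "rx": 0, "ry": 0, "rz": 0, "claw": 1},
    {"dx": 0.0965, "dy": 0.04, "dz": 0, "rx": 0, "ry": 0, "rz": 0, "claw": 1},
    {"dx": 0.083, "dy": 0.064, "dz": 0, "rx": 0, "ry": 0, "rz": 0, "claw": 1},
    {"dx": 0.064, "dy": 0.083, "dz": 0, "rx": 0, "ry": 0, "rz": 0, "claw": 1}
  ]
}}

```text
time_s: 15.1
ee_pos: [0.5258, -0.0958, 0.0661]
eef_rot: [-3.141, 0.001, 0.082]
force: [-2.8, 1.9, 0.7]
grip_width: 0.0003
grip_force: 1.5
```

Call:
{"op": "step_arm", "data": {
  "plan": [
    {"dx": 0.04, "dy": 0.0965, "dz": 0, "rx": 0, "ry": 0, "rz": 0, "claw": 1},
    {"dx": 0, "dy": 0, "dz": 0, "rx": 0, "ry": 0, "rz": 0, "claw": 1}
  ]
}}

```text
time_s: 15.3
ee_pos: [0.5308, -0.1064, 0.0665]
eef_rot: [3.141, -0.001, 0.08]
force: [0.2, 0.3, -0.1]
grip_width: 0.0005
grip_force: 0.0
```

```bash
python3 wh.py
python3 - <<'E'
from h import *
from ruler import prof
t=viewer.camera("top");s=viewer.camera("scene");np.savez("t3.npz",**t);np.savez("s3.npz",**s)
a=cv2.resize(t["img"][200:256,242:378],None,fx=5,fy=5,interpolation=cv2.INTER_CUBIC)
b=cv2.resize(s["img"][240:310,280:360],None,fx=4,fy=4,interpolation=cv2.INTER_CUBIC)
im=np.zeros((560,680,3),np.uint8);im[:280]=a;im[280:560,:320]=b;save("e.png",im)
ys=np.arange(.15,.21,.002);xs=np.arange(-.060,-.032,.004)
p=prof(t,xs,ys);q=prof(s,xs,ys)
for i,y in enumerate(ys):print(int(round(y*1000)),*p[:,i].astype(int),"|",*q[:,i].astype(int))
E
```

```text
t 15.3 r 40.5 alpha 348.0 z 0.06651529615284925 F [ 0.2  0.3 -0.1] M [-0.04 -0.03  0.02]
150 215 201 193 237 248 215 151 | 142 99 152 233 251 240 161
152 215 201 195 239 249 218 153 | 150 100 154 233 246 233 164
154 215 201 194 239 249 224 156 | 150 102 156 236 246 234 168
156 216 201 194 238 250 228 160 | 139 99 155 228 246 243 172
158 217 203 192 237 249 231 163 | 130 95 147 228 247 242 173
160 217 204 192 235 250 229 164 | 125 94 143 234 252 247 180
162 216 205 191 232 250 228 163 | 120 90 144 230 253 254 183
164 217 206 191 230 250 230 164 | 123 87 140 234 253 249 182
166 218 207 190 229 251 232 169 | 126 89 143 240 258 246 172
168 219 208 191 226 252 236 177 | 121 89 144 233 259 246 157
170 215 204 188 225 253 241 181 | 124 88 138 229 251 226 131
172 208 198 183 223 251 233 177 | 130 90 135 226 239 195 112
174 191 175 171 218 247 214 166 | 123 87 134 203 215 157 93
176 175 152 158 206 226 181 149 | 125 84 119 174 173 122 80
178 160 135 147 183 194 148 137 | 127 82 105 143 137 103 82
180 153 130 140 164 171 130 133 | 121 75 96 117 118 109 102
182 150 127 138 156 170 140 141 | 123 70 84 111 120 133 132
184 152 130 142 164 185 156 149 | 126 68 80 117 151 180 151
186 153 135 148 183 208 177 156 | 117 62 78 127 189 218 163
188 165 147 161 206 230 196 159 | 116 57 73 149 231 233 164
190 182 160 173 220 242 207 162 | 116 52 80 177 254 241 153
192 202 179 182 231 245 210 164 | 101 45 90 201 254 240 150
194 213 193 185 236 244 214 167 | 89 46 95 219 252 235 159
196 219 201 193 238 247 218 170 | 78 52 112 227 255 244 169
198 218 202 198 240 249 221 171 | 67 58 119 223 252 248 179
200 218 203 197 241 249 221 170 | 68 67 119 226 251 239 171
202 217 202 196 240 250 222 170 | 72 79 129 227 253 240 160
204 216 203 196 238 250 226 169 | 80 83 131 223 251 239 153
206 215 200 192 237 251 229 168 | 89 86 123 221 250 231 143
208 214 197 185 234 250 225 161 | 93 89 130 221 253 229 139
```

View pics/e.png

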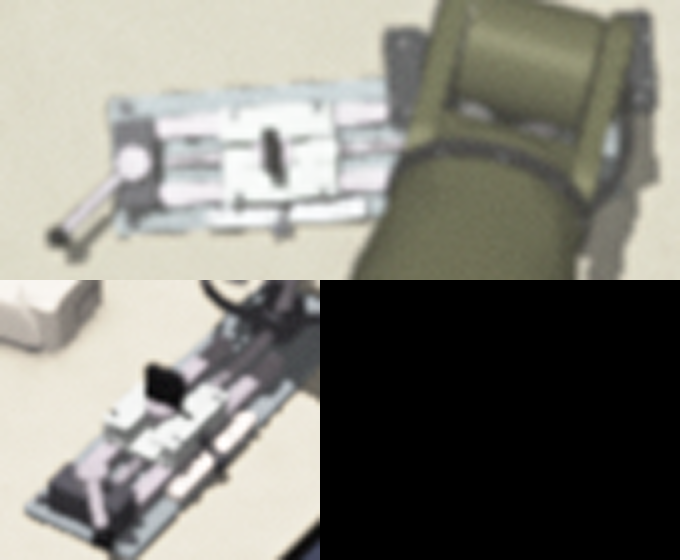

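The pointer stands some 4 mm short of the tooth: the profile dips are at about 181 and 185 mm from the hub. The stop is upright and across the slot. I'll push about 50° more.

Call:
{"op": "step_arm", "data": {
  "plan": [
    {"dx": 0.0135, "dy": 0.1035, "dz": 0, "rx": 0, "ry": 0, "rz": 0, "claw": 1},
    {"dx": -0.0135, "dy": 0.1035, "dz": 0, "rx": 0, "ry": 0, "rz": 0, "claw": 1},
    {"dx": -0.04, "dy": 0.0965, "dz": 0, "rx": 0, "ry": 0, "rz": 0, "claw": 1},
    {"dx": -0.02, "dy": 0.03, "dz": 0, "rx": 0, "ry": 0, "rz": 0, "claw": 1},
    {"dx": 0, "dy": 0, "dz": 0, "rx": 0, "ry": 0, "rz": 0, "claw": 1}
  ]
}}

```text
time_s: 15.9
ee_pos: [0.5266, -0.1393, 0.0666]
eef_rot: [3.141, -0.0, 0.081]
force: [-0.3, -0.0, 0.8]
grip_width: 0.0004
grip_force: 0.0
```

```bash
python3 wh.py
python3 - <<'E'
from h import *
from ruler import prof
t=viewer.camera("top");s=viewer.camera("scene");np.savez("t4.npz",**t);np.savez("s4.npz",**s)
ys=np.arange(.17,.2,.002);xs=np.arange(-.052,-.032,.004)
p=prof(t,xs,ys);q=prof(s,xs,ys)
for i,y in enumerate(ys):print(int(round(y*1000)),*p[:,i].astype(int),"|",*q[:,i].astype(int))
ys=np.arange(.11,.24,.0005);xs=np.arange(-.02,.02,.002)
for k in("2","3","4"): # carriage ends at z=.045: brightness edge
    q=prof("t%s.npz"%k,np.r_[-.028:-.018:.002],ys,.045).mean(0);g=np.gradient(q);print(k,ys[g.argmax()],ys[g.argmin()],q[::10].astype(int))
P={k:cloud(dict(np.load("t%s.npz"%k))).reshape(-1,3) for k in"234"}
ey=np.array([-.0825,.9966])
for k,p in P.items():
    d=p[:,:2]-[.492,-.118];y=d@ey;x=d@[.9966,.0825];m=(abs(x)<.04)&(p[:,2]>.038)&(p[:,2]<.052)&(y>.09)&(y<.235)
    print(k,m.sum(),np.percentile(y[m],[1,50,99]),y[m].mean())
E
```

```text
t 15.9 r 40.6 alpha 36.3 z 0.0666465644658907 F [-0.3 -0.   0.8] M [ 0.02 -0.02 -0.01]
170 189 225 250 240 179 | 138 230 251 244 172
172 184 224 249 233 178 | 136 231 251 242 178
174 174 222 248 219 172 | 135 213 247 240 173
176 163 221 247 205 162 | 122 193 225 217 146
178 156 220 249 201 155 | 111 169 196 182 114
180 152 215 246 194 152 | 103 141 165 148 89
182 148 204 241 190 154 | 89 123 139 126 81
184 148 193 226 178 151 | 81 117 147 137 86
186 150 192 215 170 149 | 75 121 178 170 100
188 160 205 223 182 153 | 70 144 219 199 118
190 171 221 238 199 160 | 78 174 248 223 129
192 180 231 243 207 165 | 87 200 253 231 141
194 186 235 246 216 169 | 93 218 254 231 157
196 193 238 248 220 169 | 112 227 257 244 169
198 196 240 249 223 169 | 121 224 253 249 180
2 0.14750000000000002 0.137 [229 234 244 245 247 226 175 183 232 248 248 245 232 240 243 229 227 231
 233 237 238 235 235 233 231 229]
3 0.18700000000000006 0.17600000000000005 [238 238 235 233 231 224 200 238 235 240 247 247 248 217 168 187 241 250
 249 245 231 241 240 231 234 231]
4 0.19000000000000006 0.18350000000000005 [237 237 236 233 230 230 213 203 239 230 241 246 246 248 239 185 204 249
 250 249 242 228 241 231 229 232]
2 268 [0.10221066 0.13979802 0.18032737] 0.14228659382326622
3 260 [0.14124152 0.17724804 0.21943811] 0.18024021911045
4 247 [0.14755415 0.18330533 0.22314999] 0.18543379552542488
```

Evidence averages to the pointer being about 1 mm short, so push 12° more. Then back off and lift out.

Call:
{"op": "step_arm", "data": {
  "plan": [
    {"dx": -0.027, "dy": 0.032, "dz": 0, "rx": 0, "ry": 0, "rz": 0, "claw": 1},
    {"dx": -0.029, "dy": 0.03, "dz": 0, "rx": 0, "ry": 0, "rz": 0, "claw": 1},
    {"dx": 0, "dy": 0, "dz": 0, "rx": 0, "ry": 0, "rz": 0, "claw": 1},
    {"dx": 0.04, "dy": -0.04, "dz": 0, "rx": 0, "ry": 0, "rz": 0, "claw": 1},
    {"dx": 0.02, "dy": -0.02, "dz": -0.1, "rx": 0, "ry": 0, "rz": 0, "claw": 1},
    {"dx": 0, "dy": 0, "dz": -0.3, "rx": 0, "ry": 0, "rz": 0, "claw": 1},
    {"dx": 0, "dy": 0, "dz": -0.35, "rx": 0, "ry": 0, "rz": 0, "claw": 1},
    {"dx": -0.4, "dy": 0, "dz": 0, "rx": 0, "ry": 0, "rz": 0, "claw": 1},
    {"dx": -0.45, "dy": 0, "dz": 0, "rx": 0, "ry": 0, "rz": 0, "claw": 1},
    {"dx": -0.45, "dy": 0, "dz": 0, "rx": 0, "ry": 0, "rz": 0, "claw": 1}
  ]
}}

```text
time_s: 17.0
ee_pos: [0.3962, -0.1493, 0.142]
eef_rot: [3.141, -0.001, 0.082]
force: [0.0, -0.8, 0.2]
grip_width: 0.0005
grip_force: 0.0
```

Call:
{"op": "step_arm", "data": {
  "plan": [
    {"dx": -0.45, "dy": 0, "dz": 0, "rx": 0, "ry": 0, "rz": 0, "claw": 1},
    {"dx": 0, "dy": 0, "dz": 0, "rx": 0, "ry": 0, "rz": 0, "claw": 1}
  ]
}}

```text
time_s: 17.2
ee_pos: [0.3494, -0.1529, 0.1419]
eef_rot: [3.141, 0.001, 0.08]
force: [0.7, -0.3, -0.0]
grip_width: 0.0006
grip_force: 0.0
```

```bash
python3 wh.py
python3 - <<'E'
from h import *
from ruler import prof
t=viewer.camera("top");s=viewer.camera("scene");np.savez("t5.npz",**t);np.savez("s5.npz",**s)
a=cv2.resize(t["img"][200:256,242:378],None,fx=5.8,fy=5.8,interpolation=cv2.INTER_CUBIC)
b=cv2.resize(s["img"][255:310,285:345],None,fx=5,fy=5,interpolation=cv2.INTER_CUBIC)
im=np.zeros((600,a.shape[1],3),np.uint8);im[:a.shape[0]]=a;im[325:325+275,:300]=b;save("f.png",im)
ys=np.arange(.17,.2,.002);xs=np.arange(-.052,-.032,.004)
p=prof(t,xs,ys);q=prof(s,xs,ys)
for i,y in enumerate(ys):print(int(round(y*1000)),*p[:,i].astype(int),"|",*q[:,i].astype(int))
# spoke angles from dark pixels at r=30..58
c=dict(np.load("t5.npz"))
for f in("t2.npz","t5.npz"):
    c=dict(np.load(f));g=c["img"].astype(np.float32).mean(2);th=np.radians(np.arange(0,360,2));v=[]
    for r in(.025,.03,.035,.04):
        uv=np.array([w2px(c,np.array([.492+r*np.cos(a),-.118-r*np.sin(a),.07])) for a in th],np.float32);v.append(cv2.remap(g,uv[None,:,0],uv[None,:,1],cv2.INTER_LINEAR)[0])
    v=np.mean(v,0);F=((v*np.exp(-3j*th)).sum());print(f,"spoke phase",(np.degrees(np.angle(-F.conj()))/3)%120)
E
```

```text
t 17.2 r 146.8 alpha 170.9 z 0.14190270158069287 F [ 0.7 -0.3 -0. ] M [-0.02  0.04 -0.  ]
170 185 223 249 237 176 | 138 230 250 244 173
172 182 222 248 229 174 | 135 230 253 245 177
174 171 219 247 217 166 | 133 215 253 249 171
176 160 217 246 203 157 | 119 201 241 234 147
178 153 215 249 197 153 | 111 187 227 202 118
180 147 209 244 188 150 | 104 168 202 164 91
182 142 198 236 184 150 | 90 153 167 131 78
184 141 185 218 171 146 | 84 137 159 134 83
186 142 179 204 162 144 | 79 128 181 168 99
188 153 192 214 172 146 | 70 146 219 197 117
190 165 213 232 188 150 | 78 176 248 222 126
192 177 226 241 198 154 | 88 201 252 231 138
194 185 232 244 210 161 | 93 219 254 231 155
196 192 235 246 217 166 | 111 227 257 245 170
198 195 239 247 220 167 | 119 223 253 249 180
t2.npz spoke phase 20.1759976798995
t5.npz spoke phase 70.33379141838859
```

View pics/f.png

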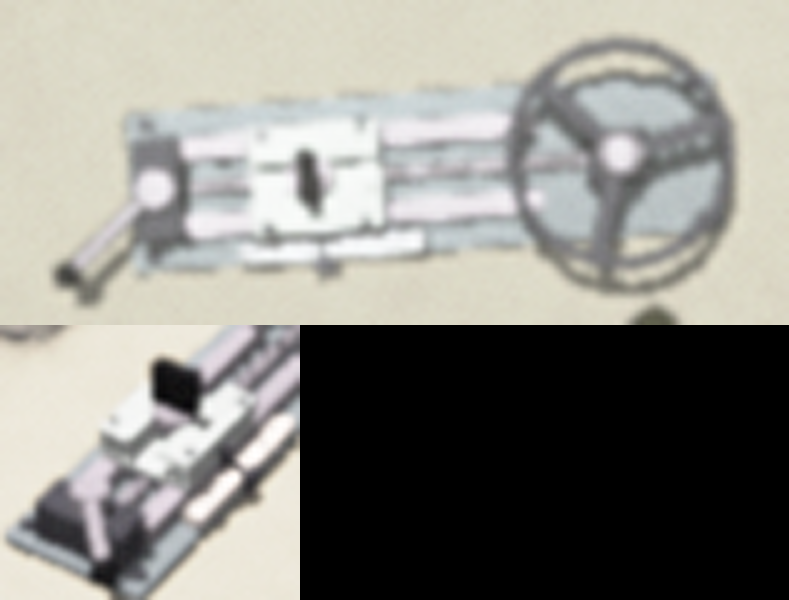

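The stop stands across the slot, the pointer sits at the tooth (crop (325,262)), and the wheel turned 530° (44.2 mm). The lever hub is at (154,187) and the ball at (68,272). Now I'll plan the lever sweep.

```bash
cat > lev.py <<'E'
from h import *
a=.0826;C=np.array([[np.cos(a),-np.sin(a)],[np.sin(a),np.cos(a)]])
H=np.array([.469,.1637]);r=.05
def fin(l):
    b=np.pi/4+l;u=np.array([-np.cos(b),np.sin(b)]);t=np.array([np.sin(b),np.cos(b)])
    return r*u-(.005+.008*abs(t[0])+.0125*abs(t[1]))*t
if __name__=="__main__":
    bd=C.T@(np.array([.416,.2157])-H);print("lever now",np.arctan2(bd[1],-bd[0])-np.pi/4,np.hypot(*bd))
    L=np.r_[-.25,-.1:1.36:.12];F=np.array([fin(l) for l in L])
    for l,f in zip(L,F):print(round(l,2),"world",np.round(H+C@f,4))
    print(np.round(np.diff(F,axis=0)*[10,-10],3).tolist())
    p=H+C@F[0];go([*p,.142],6,.0826)
E
python3 lev.py
```

```text
lever now 0.0730764784063872 0.07424957912338627
-0.25 world [0.4154 0.1677]
-0.1 world [0.4166 0.1758]
0.02 world [0.4187 0.1822]
0.14 world [0.4216 0.1884]
0.26 world [0.4255 0.1943]
0.38 world [0.4303 0.1998]
0.5 world [0.4359 0.2045]
0.62 world [0.4422 0.2085]
0.74 world [0.4492 0.2116]
0.86 world [0.4547 0.2136]
0.98 world [0.4594 0.2151]
1.1 world [0.4645 0.2161]
1.22 world [0.4698 0.2167]
1.34 world [0.4754 0.2166]
[[0.019, -0.079], [0.026, -0.062], [0.035, -0.06], [0.044, -0.056], [0.052, -0.05], [0.06, -0.043], [0.066, -0.034], [0.072, -0.025], [0.057, -0.016], [0.048, -0.011], [0.051, -0.006], [0.054, -0.001], [0.055, 0.005]]
t 17.3 pos [ 0.353  -0.1535  0.1425] rpy [ 3.1404e+00 -1.7000e-03  8.0600e-02] q [-0.51  0.02  2.05 -0.    1.07  0.98]
total [ 8.800e-01 -3.152e+00  3.000e-03] per row [ 0.147 -0.525  0.   ]
turn [ 0.001 -0.001 -0.001] rows 1.0 per row [ 0.0008 -0.0011 -0.0013]
```

Call:
{"op": "step_arm", "data": {
  "plan": [
    {"dx": 0.11, "dy": -0.44, "dz": 0, "rx": 0, "ry": 0, "rz": 0, "claw": 1},
    {"dx": 0.11, "dy": -0.44, "dz": 0, "rx": 0, "ry": 0, "rz": 0, "claw": 1},
    {"dx": 0.11, "dy": -0.44, "dz": 0, "rx": 0, "ry": 0, "rz": 0, "claw": 1},
    {"dx": 0.11, "dy": -0.44, "dz": 0, "rx": 0, "ry": 0, "rz": 0, "claw": 1},
    {"dx": 0.11, "dy": -0.44, "dz": 0, "rx": 0, "ry": 0, "rz": 0, "claw": 1},
    {"dx": 0.11, "dy": -0.44, "dz": 0, "rx": 0, "ry": 0, "rz": 0, "claw": 1},
    {"dx": 0.11, "dy": -0.44, "dz": 0, "rx": 0, "ry": 0, "rz": 0, "claw": 1},
    {"dx": 0, "dy": 0, "dz": 0.2, "rx": 0, "ry": 0, "rz": 0, "claw": 1},
    {"dx": 0, "dy": 0, "dz": 0, "rx": 0, "ry": 0, "rz": 0, "claw": 1}
  ]
}}

```text
time_s: 18.2
ee_pos: [0.4039, 0.1614, 0.1198]
eef_rot: [3.141, 0.003, 0.085]
force: [-0.0, -1.8, 0.4]
grip_width: 0.0006
grip_force: 0.0
```

Run:
```python
from h import *
go([.4154,.1677,.057],1,.0826)
```

```text
t 18.2 pos [0.4039 0.1614 0.1198] rpy [3.1408 0.0032 0.0845] q [ 0.3   0.17  1.94 -0.    1.03  1.78]
total [ 0.122 -0.053  0.628] per row [ 0.122 -0.053  0.628]
turn [0.    0.002 0.001] rows 1.0 per row [0.0005 0.0021 0.0012]
```

Call:
{"op": "step_arm", "data": {
  "plan": [
    {"dx": 0, "dy": 0, "dz": 0.25, "rx": 0, "ry": 0, "rz": 0, "claw": 1},
    {"dx": 0, "dy": 0, "dz": 0.25, "rx": 0, "ry": 0, "rz": 0, "claw": 1},
    {"dx": 0, "dy": 0, "dz": 0.13, "rx": 0, "ry": 0, "rz": 0, "claw": 1},
    {"dx": 0.12, "dy": -0.05, "dz": 0, "rx": 0, "ry": 0, "rz": 0, "claw": 1},
    {"dx": 0.019, "dy": -0.079, "dz": 0, "rx": 0, "ry": 0, "rz": 0, "claw": 1},
    {"dx": 0.026, "dy": -0.062, "dz": 0, "rx": 0, "ry": 0, "rz": 0, "claw": 1},
    {"dx": 0.035, "dy": -0.06, "dz": 0, "rx": 0, "ry": 0, "rz": 0, "claw": 1},
    {"dx": 0.044, "dy": -0.056, "dz": 0, "rx": 0, "ry": 0, "rz": 0, "claw": 1},
    {"dx": 0.052, "dy": -0.05, "dz": 0, "rx": 0, "ry": 0, "rz": 0, "claw": 1}
  ]
}}

```text
time_s: 19.1
ee_pos: [0.4312, 0.1984, 0.0587]
eef_rot: [3.141, -0.0, 0.082]
force: [-0.8, -3.2, 1.5]
grip_width: 0.0004
grip_force: 0.8
```

Call:
{"op": "step_arm", "data": {
  "plan": [
    {"dx": 0.06, "dy": -0.043, "dz": 0, "rx": 0, "ry": 0, "rz": 0, "claw": 1},
    {"dx": 0.066, "dy": -0.034, "dz": 0, "rx": 0, "ry": 0, "rz": 0, "claw": 1},
    {"dx": 0.072, "dy": -0.025, "dz": 0, "rx": 0, "ry": 0, "rz": 0, "claw": 1},
    {"dx": 0.057, "dy": -0.016, "dz": 0, "rx": 0, "ry": 0, "rz": 0, "claw": 1},
    {"dx": 0.048, "dy": -0.011, "dz": 0, "rx": 0, "ry": 0, "rz": 0, "claw": 1},
    {"dx": 0.051, "dy": -0.006, "dz": 0, "rx": 0, "ry": 0, "rz": 0, "claw": 1},
    {"dx": 0.05, "dy": 0, "dz": 0, "rx": 0, "ry": 0, "rz": 0, "claw": 1}
  ]
}}

```text
time_s: 19.8
ee_pos: [0.4705, 0.2147, 0.0584]
eef_rot: [-3.142, 0.0, 0.081]
force: [-1.7, -1.2, -0.5]
grip_width: -0.0002
grip_force: 0.9
```

Call:
{"op": "step_arm", "data": {
  "plan": [
    {"dx": 0.03, "dy": 0.002, "dz": 0, "rx": 0, "ry": 0, "rz": 0, "claw": 1},
    {"dx": 0.02, "dy": 0.003, "dz": 0, "rx": 0, "ry": 0, "rz": 0, "claw": 1},
    {"dx": 0, "dy": 0, "dz": 0, "rx": 0, "ry": 0, "rz": 0, "claw": 1}
  ]
}}

```text
time_s: 20.1
ee_pos: [0.4754, 0.2146, 0.0585]
eef_rot: [-3.141, -0.0, 0.081]
force: [-1.9, -0.1, 0.9]
grip_width: 0.0008
grip_force: 0.5
```

Call:
{"op": "step_arm", "data": {
  "plan": [
    {"dx": 0.02, "dy": 0.003, "dz": 0, "rx": 0, "ry": 0, "rz": 0, "claw": 1},
    {"dx": 0.02, "dy": 0.004, "dz": 0, "rx": 0, "ry": 0, "rz": 0, "claw": 1},
    {"dx": 0, "dy": 0, "dz": 0, "rx": 0, "ry": 0, "rz": 0, "claw": 1}
  ]
}}

```text
time_s: 20.4
ee_pos: [0.477, 0.2142, 0.0578]
eef_rot: [3.141, 0.006, 0.081]
force: [-17.3, 1.5, 7.6]
grip_width: 0.0007
grip_force: 8.5
```

At the stop (17 N). Back off, lift and check.

Call:
{"op": "step_arm", "data": {
  "plan": [
    {"dx": -0.1, "dy": -0.02, "dz": 0, "rx": 0, "ry": 0, "rz": 0, "claw": 1},
    {"dx": -0.1, "dy": -0.05, "dz": 0, "rx": 0, "ry": 0, "rz": 0, "claw": 1},
    {"dx": 0, "dy": 0, "dz": -0.3, "rx": 0, "ry": 0, "rz": 0, "claw": 1},
    {"dx": 0, "dy": 0, "dz": -0.4, "rx": 0, "ry": 0, "rz": 0, "claw": 1},
    {"dx": -0.3, "dy": -0.2, "dz": -0.1, "rx": 0, "ry": 0, "rz": 0, "claw": 1},
    {"dx": -0.4, "dy": -0.2, "dz": 0, "rx": 0, "ry": 0, "rz": 0, "claw": 1},
    {"dx": 0, "dy": 0, "dz": 0, "rx": 0, "ry": 0, "rz": 0, "claw": 1}
  ]
}}

```text
time_s: 21.1
ee_pos: [0.3824, 0.2551, 0.1389]
eef_rot: [-3.141, -0.001, 0.084]
force: [0.8, 0.1, 0.1]
grip_width: 0.0005
grip_force: 0.0
```

Run:
```python
from h import *
from ruler import prof
o=telemetry.get_obs();print(o["time_s"],o["ee_pos"])
t=viewer.camera("top");s=viewer.camera("scene")
a=cv2.resize(t["img"][195:256,242:378],None,fx=5.8,fy=5.8,interpolation=cv2.INTER_CUBIC)
b=cv2.resize(s["img"][265:300,300:345],None,fx=6.5,fy=6.5,interpolation=cv2.INTER_CUBIC)
c=cv2.resize(t["img"][235:250,285:320],None,fx=12,fy=12,interpolation=cv2.INTER_CUBIC)
im=np.zeros((600,a.shape[1],3),np.uint8);im[:a.shape[0]]=a;im[360:360+b.shape[0],:b.shape[1]]=b;im[360:360+c.shape[0],310:310+c.shape[1]]=c;save("g.png",im)
ys=np.arange(.176,.194,.002);xs=np.arange(-.052,-.032,.002)
p=prof(t,xs,ys);
for i,y in enumerate(ys):print(int(round(y*1000)),*p[:,i].astype(int))
```

```text
21.1 [0.38241654 0.2551219  0.13893925]
176 162 188 220 242 247 232 205 174 160 180
178 156 186 219 241 249 232 199 167 156 180
180 150 177 212 235 245 227 190 158 152 179
182 144 166 199 224 236 223 186 155 151 180
184 142 158 185 207 218 206 171 145 147 181
186 143 157 180 198 205 194 162 140 144 177
188 153 170 193 208 216 206 173 145 146 176
190 166 188 213 228 235 227 191 158 151 173
192 178 201 227 238 242 235 201 169 156 174
194 186 210 235 242 244 241 212 178 162 175
```

View pics/g.png

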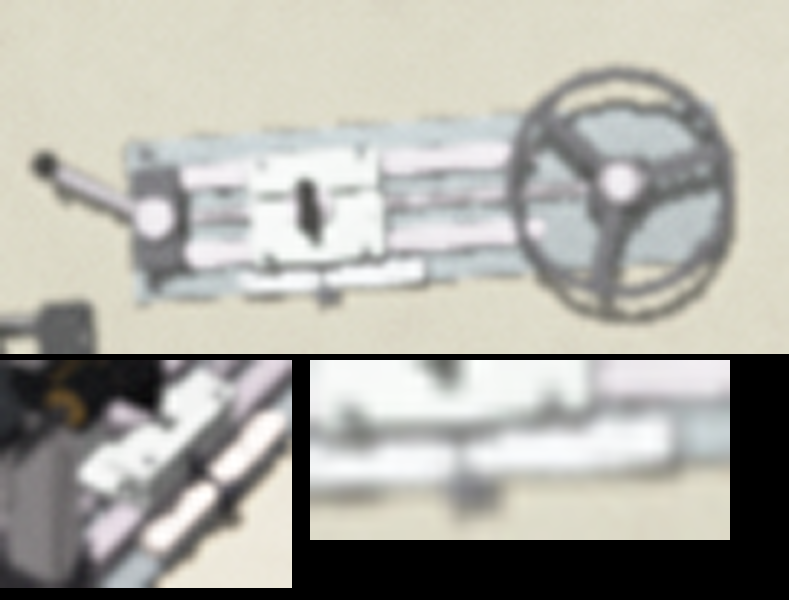

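The lever is fully round, with its ball at (45,165). The pointer and tooth form one continuous line across the ruler, and the stop is caught across the slot. Handing in.

```bash
python3 -c "
from h import *
print(hand_in())"
```

```text
the job is handed in; nothing more can be done
None
```

The job is handed in, with no verdict returned: the stop is caught in the slot, the pointer is at the mark to within about 1 mm by camera, the clamp lever is at its stop, the arm is clear, and I never moved near the vial, beaker or timer.

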